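# Rack the drill chucks in reverse order

## Robot

A 7-joint arm with a two-finger parallel gripper is mounted at the origin on the work surface. World frame = base frame: x ahead of the robot, y to its left, z up, the work surface at z = 0. Lengths are in m, angles in rad, forces in N, time in s.
With the tool pointing down it reaches from about 0.425 to 0.8 m from the base axis. Payload 8.3 kg.
Tool frame: the origin (TCP) lies midway between the tips of the shut fingers; the grasp point (between the pads) lies 19 mm behind it (manip.grasp_offset is the distance from the TCP to the grasp point, in m); z points along the fingers, y is the line along which they close (so a half turn about z gives the same grasp; the last joint's range is limited). The gripper opens to 85 mm and grips with 20 to 120 N. Pads are 22 mm wide; open, the fingers measure 114 mm over their backs; the gripper's body (76 mm by 85 mm) begins 54 mm behind the grasp point. The pads swing forward as they close: fully open they stand 13 mm farther back than shut.
Start: joints at [1.092, 0.383, 0.016, 1.37, -0.006, 1.388, -0.046], TCP at [0.252, -0.572, 0.231] pointing down, gripper open.
Joint ranges: [-2.95, 2.95], [-0.25, 2.06], [-1.52, 1.56], [0.18, 2.33], [-1.44, 4.58], [0.02, 2.06], [-3.01, 3.01]. Speed limits (rad/s): [2.39, 2.39, 3.01, 3.01, 3.14, 3.14, 3.14].

## Interface

Orientations are given as a unit quaternion [x, y, z, w].
In Python, from bench import manip gives the robot as it stands. The module is installed in compiled form; this text tells all that it offers.
- The arm moves only by the shell command python3 -m inch 'ROWS'. ROWS is JSON, a list of rows, each an object of numbers: "fingers": the closure, from 0 (fully open) to 1 (shut); "dx", "dy", "dz": the shift along the tool's x, y, z in mm; "yaw": the turn about the tool's z in degrees. A call has 1 to 20 rows; each row shifts and turns the commanded pose from where the row before left it, along the tool's axes as they then stand; what a row does not reach is not made up. A row lasts 1/10 s, in which the tool goes at most 50 mm and 8.59 degrees, less where a joint would pass 70% of its speed; a pose out of reach is approached as far as the arm can. A call is refused whole if a number of a shift passes 50 or a number of a turn 8.59, either way. A call with a gripper value outside its range is refused whole. The fingers move at their own pace and stop on an object; the grip force is fixed at half the most. Time passes only in rows, so rows that do not move let the fingers close. It gives the time, the measured TCP pose, the force, the opening and the grip force at its end, in the units of the state.
- manip.sense(): the state, without advancing time (a new reading comes with each control period).
- manip.camera(name): name is "side" or "top" or "wrist"; returns a dict with "pixels" (420x560x3 uint8, red, green, blue), "z_map" (420x560 float32, m along the optical axis (not along the pixel's ray), 0 where there is no reading), "vertical_fov" (degrees; the focal length in pixels is half the picture's height over the tangent of half this angle, whatever the lens; pixels are square), "cx", "cy" (the principal point, pixels), "rvec" (rotation vector, rad) and "tvec" (3), from world to camera coordinates, as OpenCV has them. Camera axes: x right, y down, z forward; pixel columns grow to the right and rows downward; lengths in m; the calibration is good to about 2 mm. The wrist camera is an equidistant fisheye: a pixel r from the principal point sees the ray r / f radians off the axis. A picture is of the moment at which its call begins.
- manip.close_job(): hands the job in; it is judged then, once.
Trained networks look in a picture, given as the dict that the camera call returned (one of the last four; its "shot" number tells which), for a name from the list of things; names that differ only in an ending like _2 or _b are one class to them, and where a whole thing is asked for, a point or a joint stands for the part that bears it (a point fixed in the world has none). Each returns a list of dicts, best first, with "score" (0 to 1); they miss things now and then, are a little off and sometimes report something else, mostly with a low value. They report only what shows in the picture. A call takes as long as a camera call. They do not tell look-alikes from the thing itself.
- manip.spot_in(picture, target): "at" ([row, column] in pixels, amid what is visible of it).
- manip.silhouettes(picture, target): "mask" (420x560 bool, what is visible of it) and "at" ([row, column] in pixels, amid what is visible of it).
- manip.landmark_of(picture, target): "at" ([row, column] in pixels: a listed point, or the origin of a listed thing).
The state is a dict: "clock": time; "joints": joint angles; "dq": joint speeds; "joint_efforts": joint torques, N m; "position": TCP position; "orientation": TCP orientation; "contact_force": force on the tool from outside, world axes, zero at the start; "ft_torque": the same for the moment, N m; "width": finger opening in m; "grip_force": force on a finger pad.
Only numpy, scipy, OpenCV 4.12 (cv2) and the standard library are available. Lean on these libraries where they do the work, as an engineer would, in place of code of your own. Each camera call takes 0.05 s, during which the arm holds its last target. There are 200 camera calls.

## Task

The chucks for the next four drills stand in the grey stores carrier in build order, first job at the left; the blue bench rack is drawn from its right-hand end, so move all four chucks across in the reverse order: the carrier's leftmost chuck into the rack's rightmost bay, the next into the bay beside it, and so on to the leftmost bay (left and right as the robot sees them). Each chuck ends standing nose up on the floor of its own bay, let go, and none may be tipped over on the way.

Things in the scene. Friction and masses are not known exactly. Their poses are not given: they have to be found in the camera images.
- chuck_keyless: Large keyless drill chuck standing nose up, loose, 0.3 kg: steel foot 40 mm across, 12 mm high; black ribbed sleeve 43 mm across from 12 to 50 mm height; dark cone nose to 68 mm, three steel jaws to 71 mm. Origin: centre of its underside, z up its axis, yaw arbitrary. Grip across the sleeve, about 34 mm above the underside.
- chuck_keyed: Keyed drill chuck standing nose up, all bright steel, loose, 0.34 kg: foot 34 mm across, 14 mm high; sleeve 42 mm across from 14 to 36 mm height with a ring of gear teeth above it to 42 mm; body 33 mm across to 48 mm, cone nose to 60 mm, jaws to 63 mm. Origin: centre of its underside, z up its axis, yaw arbitrary. Grip across the sleeve, about 34 mm above the underside.
- chuck_sds: Hammer-drill chuck standing nose up, the tallest (78 mm), loose, 0.28 kg: dark foot flange 44 mm across, 10 mm high; black round sleeve 40 mm across from 16 to 46 mm height; steel waist 30 mm across; black rubber cone cap 35 mm across, narrowing to 23 mm at the top. Origin: centre of its underside, z up its axis, yaw arbitrary. Grip across the sleeve, about 34 mm above the underside.
- chuck_hex: Hex quick-change bit holder, the smallest and slimmest chuck, standing nose up, steel, loose, 0.13 kg, 46 mm high: foot flange 36 mm across, 7 mm high; knurled sleeve 28 mm across from 15 to 38 mm height; nose 20 mm across. Origin: centre of its underside, z up its axis, yaw arbitrary. Grip across the sleeve, about 34 mm above the underside.
- nest_keyless: Square wooden block 70 x 70 x 12 mm fixed on the carrier, with a round recess 43 mm across and 6 mm deep in which the large keyless chuck always stands at the start. Origin: centre of its underside, 18 mm above the table; the recess floor is 6 mm above the origin. Same yaw as the carrier.
- nest_keyed: Square wooden block 70 x 70 x 12 mm fixed on the carrier, with a round recess 37 mm across and 6 mm deep in which the keyed chuck always stands at the start. Origin: centre of its underside, 18 mm above the table; the recess floor is 6 mm above the origin. Same yaw as the carrier.
- nest_sds: Square wooden block 70 x 70 x 12 mm fixed on the carrier, with a round recess 47 mm across and 6 mm deep in which the hammer-drill chuck always stands at the start. Origin: centre of its underside, 18 mm above the table; the recess floor is 6 mm above the origin. Same yaw as the carrier.
- nest_hex: Square wooden block 70 x 70 x 12 mm fixed on the carrier, with a round recess 39 mm across and 6 mm deep in which the hex chuck always stands at the start. Origin: centre of its underside, 18 mm above the table; the recess floor is 6 mm above the origin. Same yaw as the carrier.
- carrier: Stores carrier: grey plastic pallet 84 mm (x) by 316 mm (y) by 18 mm high, fixed, with a low lug at each end. The four nests stand on it in a row at y = +114, +38, -38, -114 mm, in any order. Origin: centre of its underside on the table, z up; +y is its left end as the robot sees it (yaw within 0.15 rad). It lies before or behind the rack.
- rack: Bench rack: blue steel tray 80 mm (x) by 307 mm (y), fixed, empty, four bays in a row with centres at x = 0, y = +114, +38, -38, -114 mm. Bays are 73 x 74 mm inside; their floor is 30 mm above the origin; walls and dividers, 3 mm thick, rise 10 mm above the floor. Origin: under its centre on the table, z up; +y is its left end as the robot sees it (yaw within 0.15 rad).
Things that resemble listed ones, but are neither listed nor needed, are in the scene too. Leave any orange look-alike of the chuck_sds alone.

How it is judged:
At the end, for the whole second after the job is handed in: Every chuck stands upright (within 0.1 rad), at rest, on the rack floor (height within 4 mm), within 22 mm of its bay centre along and across; the chuck whose nest is k-th from the left in the carrier is in the k-th bay from the right in the rack (x of chuck_keyless in the frame of rack between -0.022 and 0.022 m and z of chuck_keyless in the frame of rack between 0.026 and 0.034 m and angle between each of chuck_keyless, chuck_keyed, chuck_sds, chuck_hex's own z axis and vertical below 0.1 rad and linear speed of each of chuck_keyless, chuck_keyed, chuck_sds, chuck_hex below 0.02 m/s and ((y of nest_keyless in the frame of carrier between 0.094 and 0.134 m and y of chuck_keyless in the frame of rack between -0.136 and -0.092 m) or (y of nest_keyless in the frame of carrier between 0.018 and 0.058 m and y of chuck_keyless in the frame of rack between -0.06 and -0.016 m) or (y of nest_keyless in the frame of carrier between -0.058 and -0.018 m and y of chuck_keyless in the frame of rack between 0.016 and 0.06 m) or (y of nest_keyless in the frame of carrier between -0.134 and -0.094 m and y of chuck_keyless in the frame of rack between 0.092 and 0.136 m)) and x of chuck_keyed in the frame of rack between -0.022 and 0.022 m and z of chuck_keyed in the frame of rack between 0.026 and 0.034 m and ((y of nest_keyed in the frame of carrier between 0.094 and 0.134 m and y of chuck_keyed in the frame of rack between -0.136 and -0.092 m) or (y of nest_keyed in the frame of carrier between 0.018 and 0.058 m and y of chuck_keyed in the frame of rack between -0.06 and -0.016 m) or (y of nest_keyed in the frame of carrier between -0.058 and -0.018 m and y of chuck_keyed in the frame of rack between 0.016 and 0.06 m) or (y of nest_keyed in the frame of carrier between -0.134 and -0.094 m and y of chuck_keyed in the frame of rack between 0.092 and 0.136 m)) and x of chuck_sds in the frame of rack between -0.022 and 0.022 m and z of chuck_sds in the frame of rack between 0.026 and 0.034 m and ((y of nest_sds in the frame of carrier between 0.094 and 0.134 m and y of chuck_sds in the frame of rack between -0.136 and -0.092 m) or (y of nest_sds in the frame of carrier between 0.018 and 0.058 m and y of chuck_sds in the frame of rack between -0.06 and -0.016 m) or (y of nest_sds in the frame of carrier between -0.058 and -0.018 m and y of chuck_sds in the frame of rack between 0.016 and 0.06 m) or (y of nest_sds in the frame of carrier between -0.134 and -0.094 m and y of chuck_sds in the frame of rack between 0.092 and 0.136 m)) and x of chuck_hex in the frame of rack between -0.022 and 0.022 m and z of chuck_hex in the frame of rack between 0.026 and 0.034 m and ((y of nest_hex in the frame of carrier between 0.094 and 0.134 m and y of chuck_hex in the frame of rack between -0.136 and -0.092 m) or (y of nest_hex in the frame of carrier between 0.018 and 0.058 m and y of chuck_hex in the frame of rack between -0.06 and -0.016 m) or (y of nest_hex in the frame of carrier between -0.058 and -0.018 m and y of chuck_hex in the frame of rack between 0.016 and 0.06 m) or (y of nest_hex in the frame of carrier between -0.134 and -0.094 m and y of chuck_hex in the frame of rack between 0.092 and 0.136 m))); the robot touches nothing.
It fails at once if a chuck is tipped over (leans more than 0.7 rad) (angle between any of chuck_keyless, chuck_keyed, chuck_sds, chuck_hex's own z axis and vertical above 0.7 rad).
It also fails if it takes over 91 s, if anything falls off the work surface, if the arm or the gripper's body presses on something with over 40 N, if the wrist force passes 120 N, or if a joint passes its speed limit or range.

## Working session

There is one attempt and no reset: what is moved stays moved. The work goes in short steps, Python scripts to look and compute and a shell command to move; the robot and the scene stay as the last step left them, time stands still between calls to the robot, and variables do not carry over. Pictures are saved under pics/ and viewed, at most 14 in all, crops included, and the job is handed in when it is done.

```bash
mkdir -p pics; cat > h.py <<'E'
import numpy as np, cv2
from bench import manip
from scipy.spatial.transform import Rotation as R
def cam(n):
    p=manip.camera(n); return p
def save(p,f): cv2.imwrite('pics/'+f,p['pixels'][:,:,::-1])
def pts(p,rows,cols):
    f=210/np.tan(np.radians(p['vertical_fov'])/2)
    z=p['z_map'][rows,cols]
    c=np.stack([(cols-p['cx'])/f*z,(rows-p['cy'])/f*z,z],-1)
    M=R.from_rotvec(np.ravel(p['rvec'])).as_matrix()
    return (c-np.ravel(p['tvec']))@M
E
python3 - <<'E'
from h import *
np.set_printoptions(precision=3,suppress=True)
s=manip.sense();print(s['clock'],s['position'],s['orientation'],s['width'],manip.grasp_offset)
P={n:cam(n) for n in('top','side')}
for n,p in P.items():
    save(p,n+'0.png')
    for t in ['chuck_keyless','chuck_keyed','chuck_sds','chuck_hex','nest_keyless','nest_keyed','nest_sds','nest_hex','carrier','rack']:
        for d in manip.silhouettes(p,t)[:3]:
            r,c=np.nonzero(d['mask']); 
            q=pts(p,r,c); q=q[p['z_map'][r,c]>0]
            if len(q)<5: continue
            top=q[q[:,2]>np.percentile(q[:,2],97)-.006]
            print(n,t,round(d['score'],2),np.round(d['at']),'mid',(np.percentile(q,2,axis=0)+np.percentile(q,98,axis=0))/2,'top',top.mean(0),'zmax',np.percentile(q[:,2],98))
            if t in('carrier','rack'):
                print('   rect',cv2.minAreaRect((q[:,:2]*1000).astype(np.float32)))
E
```

```text
0.0 [ 0.252 -0.571  0.23 ] [ 0.978  0.206 -0.    -0.001] 0.08527954143085863 0.0187
top chuck_keyless 0.58 [233. 214.] mid [0.469 0.097 0.063] top [0.469 0.097 0.093] zmax 0.09580669928964052
top chuck_keyless 0.17 [238. 345.] mid [ 0.467 -0.131  0.048] top [ 0.467 -0.13   0.07 ] zmax 0.07224545842072752
top chuck_keyed 0.84 [234. 257.] mid [0.468 0.021 0.07 ] top [0.469 0.022 0.085] zmax 0.08756929553999689
top chuck_sds 0.89 [237. 302.] mid [ 0.465 -0.054  0.065] top [ 0.468 -0.054  0.102] zmax 0.10419527413919792
top chuck_sds 0.74 [300. 356.] mid [ 0.36  -0.14   0.041] top [ 0.359 -0.144  0.078] zmax 0.080586274269947
top chuck_sds 0.52 [244. 228.] mid [0.47  0.097 0.027] top [0.467 0.094 0.03 ] zmax 0.03263667112303134
top chuck_hex 0.83 [235. 343.] mid [ 0.466 -0.128  0.051] top [ 0.467 -0.13   0.07 ] zmax 0.0722703655774885
top nest_keyless 0.7 [241. 229.] mid [0.471 0.098 0.046] top [0.483 0.103 0.073] zmax 0.07346851226052178
top nest_keyed 0.63 [243. 268.] mid [0.469 0.022 0.029] top [0.467 0.021 0.03 ] zmax 0.03296048905171224
top nest_sds 0.73 [244. 292.] mid [ 0.468 -0.0
[... 1855 characters left out ...]
 top [ 0.442 -0.125  0.028] zmax 0.029991304026605502
side carrier 0.88 [278. 292.] mid [0.466 0.011 0.013] top [0.455 0.098 0.016] zmax 0.01784867066511325
   rect ((433.3209533691406, 6.6923675537109375), (330.3694763183594, 80.06210327148438), 74.7122802734375)
side carrier 0.51 [178. 312.] mid [ 0.46  -0.096  0.058] top [ 0.452 -0.052  0.087] zmax 0.0869295094263317
   rect ((465.0196838378906, -156.11375427246094), (17.142412185668945, 217.83547973632812), 8.453960418701172)
side rack 0.56 [191. 226.] mid [ 0.64  -0.115  0.022] top [ 0.64  -0.093  0.037] zmax 0.039079798732881726
   rect ((656.30810546875, -160.46109008789062), (395.1794738769531, 124.36518859863281), 85.20349884033203)
```

View pics/top0.png

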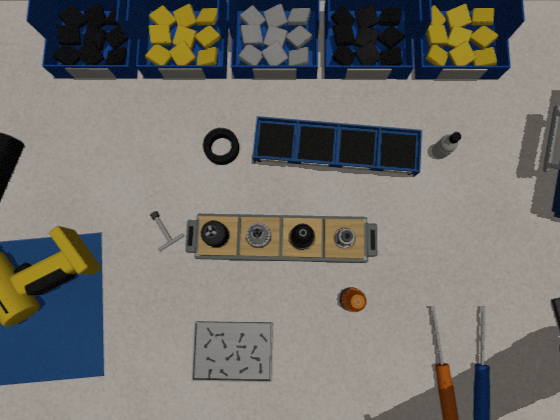

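View pics/side0.png

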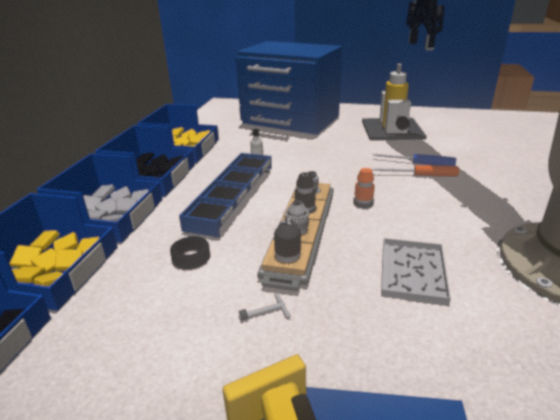

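```bash
python3 - <<'E'
from h import *
np.set_printoptions(precision=4,suppress=True)
p=cam('top')
rr,cc=np.mgrid[0:420,0:560]; rr=rr.ravel();cc=cc.ravel()
q=pts(p,rr,cc); rgb=p['pixels'][rr,cc].astype(int)
blue=(rgb[:,2]>rgb[:,0]+35)&(q[:,0]>.55)&(q[:,0]<.73)&(q[:,2]>.02)&(q[:,2]<.045)&(p['z_map'][rr,cc]>0)
b=q[blue]; print(len(b),np.percentile(b,[1,50,99],axis=0))
for lo,hi in((.026,.036),(.037,.045),(.026,.045)):
    m=b[(b[:,2]>lo)&(b[:,2]<hi)]
    print(lo,len(m),cv2.minAreaRect((m[:,:2]*1000).astype(np.float32)))
# nests: wooden tops
w=(rgb[:,0]>rgb[:,2]+25)&(abs(q[:,2]-.03)<.004)&(q[:,0]>.4)&(q[:,0]<.54)&(abs(q[:,1])<.2)
for y in(.097,.021,-.054,-.13):
    m=q[w&(abs(q[:,1]-y)<.04)]; print(len(m),cv2.minAreaRect((m[:,:2]*1000).astype(np.float32)))
E
```

```text
2187 [[ 0.5911 -0.2702  0.0277]
 [ 0.648  -0.1175  0.0318]
 [ 0.6889  0.0344  0.0425]]
0.026 1260 ((639.8295288085938, -118.50224304199219), (304.1772766113281, 78.59060668945312), 85.0404281616211)
0.037 892 ((640.072265625, -118.2708740234375), (306.4216613769531, 81.05775451660156), 85.11071014404297)
0.026 2187 ((640.072265625, -118.2708740234375), (306.4216613769531, 81.05775451660156), 85.11071014404297)
890 ((469.9381408691406, 95.06130981445312), (75.80595397949219, 70.46127319335938), 89.464111328125)
1001 ((468.92645263671875, 19.150833129882812), (76.04125213623047, 70.15674591064453), 89.16392517089844)
962 ((468.1729736328125, -54.096256256103516), (70.32426452636719, 69.44345092773438), 89.99144744873047)
1173 ((467.1095886230469, -129.65618896484375), (69.07626342773438, 70.84969329833984), 0.24402429163455963)
```

The top view shows the carrier (row 237) with keyless, keyed, sds and hex from left to right, at columns 214, 257, 302 and 345. The rack is behind it (columns 255–420), and the orange decoy is at (300, 355). The side view agrees. Fingers will close along world x, so the tool turns -66°.

```bash
python3 -m inch '[{"yaw":-8.28},{"yaw":-8.28},{"yaw":-8.28},{"yaw":-8.28},{"yaw":-8.28},{"yaw":-8.28},{"yaw":-8.28},{"yaw":-8.28},{"dx":30,"dy":33},{"dx":30,"dy":33},{"dx":30,"dy":33},{"dx":30,"dy":33},{"dx":30,"dy":33},{"dx":30,"dy":33},{"dx":30,"dy":33},{"dx":30,"dy":33},{"dx":30,"dy":33},{}]'
```

```text
invalid input
```

```bash
python3 -m inch '[{"yaw":-8.28},{"yaw":-8.28},{"yaw":-8.28},{"yaw":-8.28},{"yaw":-8.28},{"yaw":-8.28},{"yaw":-8.28},{"yaw":-8.28},{"dx":30,"dy":33},{"dx":30,"dy":33},{"dx":30,"dy":33},{"dx":30,"dy":33},{"dx":30,"dy":33},{"dx":30,"dy":33},{"dx":30,"dy":33},{"dx":30,"dy":33},{"dx":30,"dy":33},{"dx":0}]'
```

```text
invalid input
```

```bash
python3 -m inch '[{"fingers":0,"dx":0,"dy":0,"dz":0,"yaw":-8.28},{"fingers":0,"dx":0,"dy":0,"dz":0,"yaw":-8.28},{"fingers":0,"dx":0,"dy":0,"dz":0,"yaw":-8.28},{"fingers":0,"dx":0,"dy":0,"dz":0,"yaw":-8.28},{"fingers":0,"dx":0,"dy":0,"dz":0,"yaw":-8.28},{"fingers":0,"dx":0,"dy":0,"dz":0,"yaw":-8.28},{"fingers":0,"dx":0,"dy":0,"dz":0,"yaw":-8.28},{"fingers":0,"dx":0,"dy":0,"dz":0,"yaw":-8.28},{"fingers":0,"dx":30,"dy":33,"dz":0,"yaw":0},{"fingers":0,"dx":30,"dy":33,"dz":0,"yaw":0},{"fingers":0,"dx":30,"dy":33,"dz":0,"yaw":0},{"fingers":0,"dx":30,"dy":33,"dz":0,"yaw":0},{"fingers":0,"dx":30,"dy":33,"dz":0,"yaw":0},{"fingers":0,"dx":30,"dy":33,"dz":0,"yaw":0},{"fingers":0,"dx":30,"dy":33,"dz":0,"yaw":0},{"fingers":0,"dx":30,"dy":33,"dz":0,"yaw":0},{"fingers":0,"dx":30,"dy":33,"dz":0,"yaw":0}]'
```

```text
clock: 2.85
position: [0.5503, -0.3002, 0.2315]
orientation: [0.707, 0.707, 0.0, 0.0]
contact_force: [0.5, -0.9, 0.0]
width: 0.0857
grip_force: 0.0
```

```bash
python3 -m inch '[{"fingers":0,"dx":40,"dy":-8,"dz":0,"yaw":0},{"fingers":0,"dx":40,"dy":-8,"dz":0,"yaw":0},{"fingers":0,"dx":40,"dy":-8,"dz":0,"yaw":0},{"fingers":0,"dx":40,"dy":-8,"dz":0,"yaw":0},{"fingers":0,"dx":40,"dy":-8,"dz":0,"yaw":0},{"fingers":0,"dx":40,"dy":-8,"dz":0,"yaw":0},{"fingers":0,"dx":40,"dy":-8,"dz":0,"yaw":0},{"fingers":0,"dx":40,"dy":-8,"dz":0,"yaw":0},{"fingers":0,"dx":40,"dy":-8,"dz":0,"yaw":0},{"fingers":0,"dx":38,"dy":-9,"dz":0,"yaw":0},{"fingers":0,"dx":0,"dy":0,"dz":0,"yaw":0},{"fingers":0,"dx":0,"dy":0,"dz":0,"yaw":0}]'
python3 - <<'E'
from h import *
p=cam('wrist'); save(p,'w1.png')
f=210/np.tan(np.radians(p['vertical_fov'])/2)
M=R.from_rotvec(np.ravel(p['rvec'])).as_matrix()
for t in('chuck_keyless','chuck_keyed'):
    for d in manip.silhouettes(p,t)[:1]:
        r,c=np.nonzero(d['mask']); z=p['z_map'][r,c]; u=np.stack([c-p['cx'],r-p['cy']],-1); a=np.hypot(*u.T); th=a/f
        rad=z*np.tan(th); cc=np.concatenate([u/a[:,None]*rad[:,None],z[:,None]],1)
        q=(cc-np.ravel(p['tvec']))@M; zt=np.percentile(q[:,2],98); tp=q[q[:,2]>zt-.03]
        print(t,d['score'],d['at'],zt,np.median(tp,axis=0),[(tp[:,i].min(),tp[:,i].max()) for i in(0,1)])
E
```

```text
clock: 4.05
position: [0.4675, 0.0973, 0.2316]
orientation: [0.706, 0.708, 0.0, 0.0]
contact_force: [-0.6, -1.0, -0.1]
width: 0.0852
grip_force: 0.0
chuck_keyless 0.79 [194.6, 289.5] 0.09482299175728454 [0.47010271 0.10161168 0.08393787] [(np.float64(0.4481131963949339), np.float64(0.4915823612375541)), (np.float64(0.07533832043705356), np.float64(0.16452388832814388))]
chuck_keyed 0.65 [261.3, 288.0] 0.08670283642101545 [0.46873631 0.02933475 0.07433329] [(np.float64(0.4487350050147862), np.float64(0.4899934973067948)), (np.float64(0.0028201713844722637), np.float64(0.16452388832814388))]
```

View pics/w1.png

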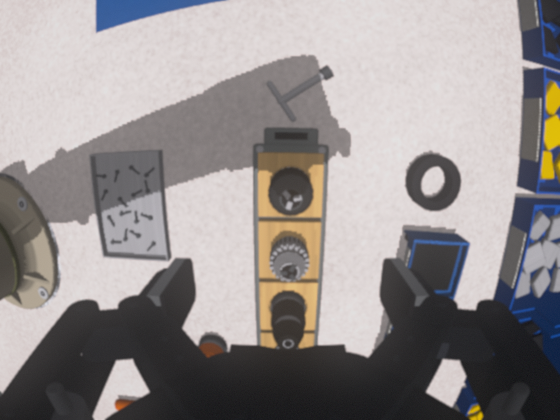

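The wrist view shows the keyless chuck at (190, 290), centred near (0.470, 0.097), which matches. I'll descend and grip.

```bash
python3 -m inch '[{"fingers":0,"dx":0,"dy":2.3,"dz":40,"yaw":0},{"fingers":0,"dx":0,"dy":0,"dz":40,"yaw":0},{"fingers":0,"dx":0,"dy":0,"dz":40,"yaw":0},{"fingers":0,"dx":0,"dy":0,"dz":30,"yaw":0},{"fingers":0,"dx":0,"dy":0,"dz":25,"yaw":0},{"fingers":0,"dx":0,"dy":0,"dz":22,"yaw":0},{"fingers":0,"dx":0,"dy":0,"dz":0,"yaw":0},{"fingers":1,"dx":0,"dy":0,"dz":0,"yaw":0},{"fingers":1,"dx":0,"dy":0,"dz":0,"yaw":0},{"fingers":1,"dx":0,"dy":0,"dz":0,"yaw":0},{"fingers":1,"dx":0,"dy":0,"dz":0,"yaw":0},{"fingers":1,"dx":0,"dy":0,"dz":0,"yaw":0},{"fingers":1,"dx":0,"dy":0,"dz":0,"yaw":0},{"fingers":1,"dx":0,"dy":0,"dz":0,"yaw":0},{"fingers":1,"dx":0,"dy":0,"dz":0,"yaw":0}]'
```

```text
clock: 5.7
position: [0.4711, 0.0965, 0.0359]
orientation: [0.707, 0.707, 0.001, 0.001]
contact_force: [-1.5, -0.3, 5.4]
width: 0.0418
grip_force: 60.2
```

```bash
python3 -m inch '[{"fingers":1,"dx":0,"dy":0,"dz":-20,"yaw":0},{"fingers":1,"dx":0,"dy":0,"dz":-30,"yaw":0},{"fingers":1,"dx":0,"dy":0,"dz":-35,"yaw":0},{"fingers":1,"dx":0,"dy":0,"dz":-25,"yaw":0},{"fingers":1,"dx":-14,"dy":7,"dz":0,"yaw":0},{"fingers":1,"dx":-27,"dy":13,"dz":0,"yaw":0},{"fingers":1,"dx":-27,"dy":13,"dz":0,"yaw":0},{"fingers":1,"dx":-27,"dy":13,"dz":0,"yaw":0},{"fingers":1,"dx":-27,"dy":13,"dz":0,"yaw":0},{"fingers":1,"dx":-27,"dy":13,"dz":0,"yaw":0},{"fingers":1,"dx":-27,"dy":13,"dz":0,"yaw":0},{"fingers":1,"dx":-27,"dy":13,"dz":0,"yaw":0},{"fingers":1,"dx":-27,"dy":13,"dz":0,"yaw":0},{"fingers":1,"dx":-27,"dy":13,"dz":0,"yaw":0},{"fingers":1,"dx":-27,"dy":13,"dz":0,"yaw":0},{"fingers":1,"dx":-27,"dy":13,"dz":0,"yaw":0},{"fingers":1,"dx":-18,"dy":9,"dz":0,"yaw":0},{"fingers":1,"dx":0,"dy":0,"dz":0,"yaw":0},{"fingers":1,"dx":0,"dy":0,"dz":0,"yaw":0}]'
python3 -c "
from h import *
save(cam('side'),'s1.png')"
```

```text
clock: 7.6
position: [0.6286, -0.233, 0.1428]
orientation: [0.707, 0.707, -0.0, -0.001]
contact_force: [-0.3, 0.3, -2.3]
width: 0.0418
grip_force: 61.5
```

View pics/s1.png

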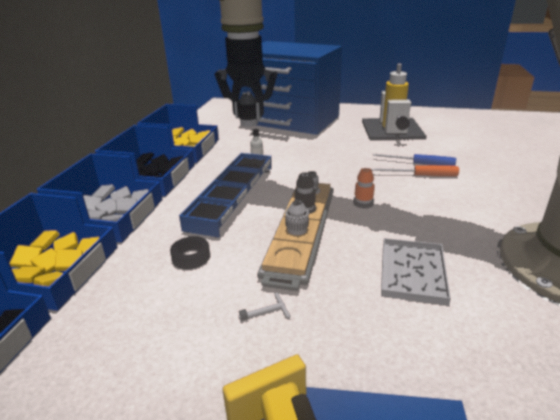

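The chuck is held upright at (108, 247), above the rack's right end. Lowering it to the floor and releasing.

```bash
python3 -m inch '[{"fingers":1,"dx":1,"dy":1.7,"dz":25,"yaw":0},{"fingers":1,"dx":0,"dy":0,"dz":30,"yaw":0},{"fingers":1,"dx":0,"dy":0,"dz":25,"yaw":0},{"fingers":1,"dx":0,"dy":0,"dz":12,"yaw":0},{"fingers":1,"dx":0,"dy":0,"dz":5,"yaw":0},{"fingers":1,"dx":0,"dy":0,"dz":2,"yaw":0},{"fingers":1,"dx":0,"dy":0,"dz":0,"yaw":0},{"fingers":1,"dx":0,"dy":0,"dz":0,"yaw":0}]'
```

```text
clock: 8.45
position: [0.632, -0.2315, 0.0468]
orientation: [0.707, 0.708, 0.001, 0.001]
contact_force: [-0.7, -0.4, -1.8]
width: 0.0419
grip_force: 61.6
```

```bash
python3 -m inch '[{"fingers":1,"dx":0,"dy":0,"dz":2,"yaw":0},{"fingers":1,"dx":0,"dy":0,"dz":2,"yaw":0},{"fingers":1,"dx":0,"dy":0,"dz":0,"yaw":0},{"fingers":0,"dx":0,"dy":0,"dz":0,"yaw":0},{"fingers":0,"dx":0,"dy":0,"dz":0,"yaw":0},{"fingers":0,"dx":0,"dy":0,"dz":0,"yaw":0},{"fingers":0,"dx":0,"dy":0,"dz":0,"yaw":0},{"fingers":0,"dx":0,"dy":0,"dz":0,"yaw":0},{"fingers":0,"dx":0,"dy":0,"dz":-25,"yaw":0},{"fingers":0,"dx":0,"dy":0,"dz":-40,"yaw":0},{"fingers":0,"dx":0,"dy":0,"dz":-40,"yaw":0},{"fingers":0,"dx":0,"dy":0,"dz":-10,"yaw":0},{"fingers":0,"dx":0,"dy":0,"dz":0,"yaw":0}]'
```

```text
clock: 9.75
position: [0.6325, -0.2315, 0.1591]
orientation: [0.707, 0.707, 0.001, 0.002]
contact_force: [-0.3, -0.6, -0.3]
width: 0.0851
grip_force: 0.0
```

```bash
python3 -m inch '[{"fingers":0,"dx":25,"dy":-16,"dz":0,"yaw":0},{"fingers":0,"dx":25,"dy":-16,"dz":0,"yaw":0},{"fingers":0,"dx":25,"dy":-16,"dz":0,"yaw":0},{"fingers":0,"dx":25,"dy":-16,"dz":0,"yaw":0},{"fingers":0,"dx":25,"dy":-16,"dz":0,"yaw":0},{"fingers":0,"dx":25,"dy":-16,"dz":0,"yaw":0},{"fingers":0,"dx":25,"dy":-16,"dz":0,"yaw":0},{"fingers":0,"dx":25,"dy":-16,"dz":0,"yaw":0},{"fingers":0,"dx":25,"dy":-16,"dz":0,"yaw":0},{"fingers":0,"dx":28,"dy":-19,"dz":0,"yaw":0},{"fingers":0,"dx":0,"dy":0,"dz":0,"yaw":0},{"fingers":0,"dx":0,"dy":0,"dz":0,"yaw":0}]'
python3 -c "
from h import *
save(cam('top'),'t2.png')"
```

```text
clock: 10.95
position: [0.4668, 0.0217, 0.1551]
orientation: [0.706, 0.708, -0.001, -0.001]
contact_force: [0.1, -0.4, 0.1]
width: 0.0852
grip_force: 0.0
```

View pics/t2.png

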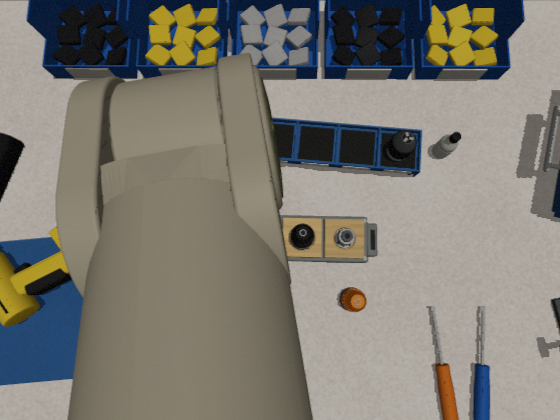

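The keyless chuck stands in the right-hand bay at (148, 403). Next is the keyed chuck.

```bash
python3 -m inch '[{"fingers":0,"dx":0,"dy":2.2,"dz":30,"yaw":0},{"fingers":0,"dx":0,"dy":0,"dz":35,"yaw":0},{"fingers":0,"dx":0,"dy":0,"dz":30,"yaw":0},{"fingers":0,"dx":0,"dy":0,"dz":20,"yaw":0},{"fingers":0,"dx":0,"dy":0,"dz":6,"yaw":0},{"fingers":0,"dx":0,"dy":0,"dz":0,"yaw":0},{"fingers":1,"dx":0,"dy":0,"dz":0,"yaw":0},{"fingers":1,"dx":0,"dy":0,"dz":0,"yaw":0},{"fingers":1,"dx":0,"dy":0,"dz":0,"yaw":0},{"fingers":1,"dx":0,"dy":0,"dz":0,"yaw":0},{"fingers":1,"dx":0,"dy":0,"dz":0,"yaw":0},{"fingers":1,"dx":0,"dy":0,"dz":0,"yaw":0},{"fingers":1,"dx":0,"dy":0,"dz":0,"yaw":0},{"fingers":1,"dx":0,"dy":0,"dz":0,"yaw":0}]'
```

```text
clock: 12.4
position: [0.4707, 0.0215, 0.0366]
orientation: [0.707, 0.707, 0.0, 0.001]
contact_force: [-2.3, -0.3, 7.0]
width: 0.0406
grip_force: 59.7
```

```bash
python3 -m inch '[{"fingers":1,"dx":0,"dy":0,"dz":-20,"yaw":0},{"fingers":1,"dx":0,"dy":0,"dz":-30,"yaw":0},{"fingers":1,"dx":0,"dy":0,"dz":-35,"yaw":0},{"fingers":1,"dx":0,"dy":0,"dz":-25,"yaw":0},{"fingers":1,"dx":-10,"dy":8,"dz":0,"yaw":0},{"fingers":1,"dx":-21,"dy":20,"dz":0,"yaw":0},{"fingers":1,"dx":-21,"dy":20,"dz":0,"yaw":0},{"fingers":1,"dx":-21,"dy":20,"dz":0,"yaw":0},{"fingers":1,"dx":-21,"dy":20,"dz":0,"yaw":0},{"fingers":1,"dx":-21,"dy":20,"dz":0,"yaw":0},{"fingers":1,"dx":-21,"dy":20,"dz":0,"yaw":0},{"fingers":1,"dx":-21,"dy":20,"dz":0,"yaw":0},{"fingers":1,"dx":-21,"dy":18,"dz":0,"yaw":0},{"fingers":1,"dx":0,"dy":0,"dz":0,"yaw":0},{"fingers":1,"dx":0,"dy":0,"dz":25,"yaw":0},{"fingers":1,"dx":0,"dy":0,"dz":30,"yaw":0},{"fingers":1,"dx":0,"dy":0,"dz":25,"yaw":0},{"fingers":1,"dx":0,"dy":0,"dz":12,"yaw":0},{"fingers":1,"dx":0,"dy":0,"dz":0,"yaw":0},{"fingers":1,"dx":0,"dy":0,"dz":0,"yaw":0}]'
```

```text
clock: 14.4
position: [0.6365, -0.1564, 0.0538]
orientation: [0.707, 0.708, 0.0, 0.0]
contact_force: [0.5, 0.3, -2.1]
width: 0.0401
grip_force: 62.2
```

```bash
python3 -m inch '[{"fingers":1,"dx":0,"dy":0,"dz":6,"yaw":0},{"fingers":1,"dx":0,"dy":0,"dz":3,"yaw":0},{"fingers":1,"dx":0,"dy":0,"dz":1.5,"yaw":0},{"fingers":1,"dx":0,"dy":0,"dz":0,"yaw":0},{"fingers":0,"dx":0,"dy":0,"dz":0,"yaw":0},{"fingers":0,"dx":0,"dy":0,"dz":0,"yaw":0},{"fingers":0,"dx":0,"dy":0,"dz":0,"yaw":0},{"fingers":0,"dx":0,"dy":0,"dz":0,"yaw":0},{"fingers":0,"dx":0,"dy":0,"dz":0,"yaw":0},{"fingers":0,"dx":0,"dy":0,"dz":-25,"yaw":0},{"fingers":0,"dx":0,"dy":0,"dz":-40,"yaw":0},{"fingers":0,"dx":0,"dy":0,"dz":-40,"yaw":0},{"fingers":0,"dx":0,"dy":0,"dz":-10,"yaw":0},{"fingers":0,"dx":0,"dy":0,"dz":0,"yaw":0},{"fingers":0,"dx":0,"dy":0,"dz":0,"yaw":0}]'
```

```text
clock: 15.9
position: [0.6357, -0.1563, 0.1566]
orientation: [0.707, 0.708, -0.0, -0.001]
contact_force: [-0.9, 0.4, -1.2]
width: 0.0859
grip_force: 0.0
```

```bash
python3 -m inch '[{"fingers":0,"dx":14,"dy":-24,"dz":0,"yaw":0},{"fingers":0,"dx":14,"dy":-24,"dz":0,"yaw":0},{"fingers":0,"dx":14,"dy":-24,"dz":0,"yaw":0},{"fingers":0,"dx":14,"dy":-24,"dz":0,"yaw":0},{"fingers":0,"dx":14,"dy":-24,"dz":0,"yaw":0},{"fingers":0,"dx":14,"dy":-24,"dz":0,"yaw":0},{"fingers":0,"dx":18,"dy":-24,"dz":0,"yaw":0},{"fingers":0,"dx":0,"dy":0,"dz":0,"yaw":0},{"fingers":0,"dx":0,"dy":0,"dz":0,"yaw":0}]'
python3 - <<'E'
from h import *
p=cam('wrist')
save(p,'w2.png')
E
```

```text
clock: 16.8
position: [0.4671, -0.0545, 0.1567]
orientation: [0.707, 0.708, -0.001, -0.001]
contact_force: [1.3, -0.2, 1.1]
width: 0.0856
grip_force: 0.0
```

View pics/w2.png

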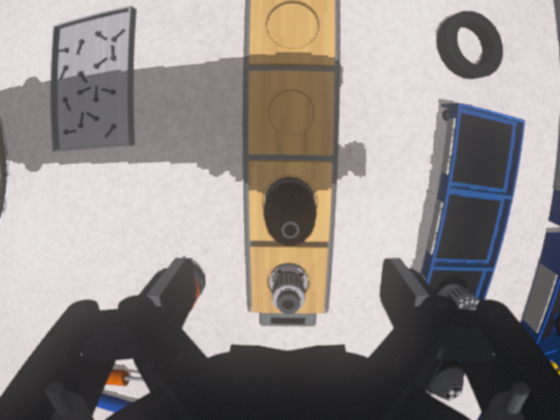

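The sds chuck (210, 290) is midway between the fingers, and the keyed chuck stands in its rack bay (295, 460). Gripping the sds.

```bash
python3 -m inch '[{"fingers":0,"dx":0,"dy":1,"dz":30,"yaw":0},{"fingers":0,"dx":0,"dy":0,"dz":35,"yaw":0},{"fingers":0,"dx":0,"dy":0,"dz":30,"yaw":0},{"fingers":0,"dx":0,"dy":0,"dz":20,"yaw":0},{"fingers":0,"dx":0,"dy":0,"dz":5,"yaw":0},{"fingers":0,"dx":0,"dy":0,"dz":0,"yaw":0},{"fingers":1,"dx":0,"dy":0,"dz":0,"yaw":0},{"fingers":1,"dx":0,"dy":0,"dz":0,"yaw":0},{"fingers":1,"dx":0,"dy":0,"dz":0,"yaw":0},{"fingers":1,"dx":0,"dy":0,"dz":0,"yaw":0},{"fingers":1,"dx":0,"dy":0,"dz":0,"yaw":0},{"fingers":1,"dx":0,"dy":0,"dz":0,"yaw":0},{"fingers":1,"dx":0,"dy":0,"dz":0,"yaw":0},{"fingers":1,"dx":0,"dy":0,"dz":0,"yaw":0}]'
```

```text
clock: 18.25
position: [0.4699, -0.0546, 0.039]
orientation: [0.707, 0.707, 0.0, 0.001]
contact_force: [-1.7, -0.4, 5.2]
width: 0.0386
grip_force: 59.8
```

```bash
python3 -m inch '[{"fingers":1,"dx":0,"dy":0,"dz":-20,"yaw":0},{"fingers":1,"dx":0,"dy":0,"dz":-30,"yaw":0},{"fingers":1,"dx":0,"dy":0,"dz":-35,"yaw":0},{"fingers":1,"dx":0,"dy":0,"dz":-25,"yaw":0},{"fingers":1,"dx":-2,"dy":11,"dz":0,"yaw":0},{"fingers":1,"dx":-3,"dy":20,"dz":0,"yaw":0},{"fingers":1,"dx":-3,"dy":20,"dz":0,"yaw":0},{"fingers":1,"dx":-3,"dy":22,"dz":0,"yaw":0},{"fingers":1,"dx":-3,"dy":22,"dz":0,"yaw":0},{"fingers":1,"dx":-3,"dy":20,"dz":0,"yaw":0},{"fingers":1,"dx":-3,"dy":20,"dz":0,"yaw":0},{"fingers":1,"dx":-3,"dy":20,"dz":0,"yaw":0},{"fingers":1,"dx":-3,"dy":18,"dz":0,"yaw":0},{"fingers":1,"dx":0,"dy":0,"dz":0,"yaw":0},{"fingers":1,"dx":0,"dy":0,"dz":25,"yaw":0},{"fingers":1,"dx":0,"dy":0,"dz":30,"yaw":0},{"fingers":1,"dx":0,"dy":0,"dz":25,"yaw":0},{"fingers":1,"dx":0,"dy":0,"dz":12,"yaw":0},{"fingers":1,"dx":0,"dy":0,"dz":0,"yaw":0},{"fingers":1,"dx":0,"dy":0,"dz":0,"yaw":0}]'
```

```text
clock: 20.25
position: [0.6425, -0.0802, 0.0565]
orientation: [0.707, 0.707, 0.0, 0.0]
contact_force: [-0.3, -0.2, -2.6]
width: 0.0385
grip_force: 61.1
```

```bash
python3 -m inch '[{"fingers":1,"dx":0,"dy":0,"dz":6,"yaw":0},{"fingers":1,"dx":0,"dy":0,"dz":3,"yaw":0},{"fingers":1,"dx":0,"dy":0,"dz":1.5,"yaw":0},{"fingers":1,"dx":0,"dy":0,"dz":0,"yaw":0},{"fingers":0,"dx":0,"dy":0,"dz":0,"yaw":0},{"fingers":0,"dx":0,"dy":0,"dz":0,"yaw":0},{"fingers":0,"dx":0,"dy":0,"dz":0,"yaw":0},{"fingers":0,"dx":0,"dy":0,"dz":0,"yaw":0},{"fingers":0,"dx":0,"dy":0,"dz":0,"yaw":0},{"fingers":0,"dx":0,"dy":0,"dz":-25,"yaw":0},{"fingers":0,"dx":0,"dy":0,"dz":-40,"yaw":0},{"fingers":0,"dx":0,"dy":0,"dz":-40,"yaw":0},{"fingers":0,"dx":0,"dy":0,"dz":-10,"yaw":0},{"fingers":0,"dx":0,"dy":0,"dz":0,"yaw":0},{"fingers":0,"dx":0,"dy":0,"dz":0,"yaw":0}]'
```

```text
clock: 21.75
position: [0.6416, -0.0804, 0.1592]
orientation: [0.707, 0.708, -0.0, -0.0]
contact_force: [-0.8, -0.9, -1.2]
width: 0.0856
grip_force: 0.0
```

```bash
python3 -m inch '[{"fingers":0,"dx":-7,"dy":-25,"dz":0,"yaw":0},{"fingers":0,"dx":-7,"dy":-25,"dz":0,"yaw":0},{"fingers":0,"dx":-7,"dy":-25,"dz":0,"yaw":0},{"fingers":0,"dx":-7,"dy":-25,"dz":0,"yaw":0},{"fingers":0,"dx":-7,"dy":-25,"dz":0,"yaw":0},{"fingers":0,"dx":-7,"dy":-25,"dz":0,"yaw":0},{"fingers":0,"dx":-8,"dy":-24,"dz":0,"yaw":0},{"fingers":0,"dx":0,"dy":0,"dz":0,"yaw":0},{"fingers":0,"dx":0,"dy":0,"dz":0,"yaw":0},{"fingers":0,"dx":0,"dy":0,"dz":30,"yaw":0},{"fingers":0,"dx":0,"dy":0,"dz":35,"yaw":0},{"fingers":0,"dx":0,"dy":0,"dz":25,"yaw":0},{"fingers":0,"dx":0,"dy":0,"dz":10,"yaw":0},{"fingers":0,"dx":0,"dy":0,"dz":0,"yaw":0},{"fingers":0,"dx":0,"dy":0,"dz":0,"yaw":0}]'
```

```text
clock: 23.25
position: [0.4691, -0.1301, 0.061]
orientation: [0.706, 0.708, 0.0, 0.0]
contact_force: [0.8, 0.9, 0.5]
width: 0.0856
grip_force: 0.0
```

```bash
python3 -m inch '[{"fingers":0,"dx":0,"dy":-1.5,"dz":16,"yaw":0},{"fingers":0,"dx":0,"dy":0,"dz":9,"yaw":0},{"fingers":0,"dx":0,"dy":0,"dz":0,"yaw":0},{"fingers":1,"dx":0,"dy":0,"dz":0,"yaw":0},{"fingers":1,"dx":0,"dy":0,"dz":0,"yaw":0},{"fingers":1,"dx":0,"dy":0,"dz":0,"yaw":0},{"fingers":1,"dx":0,"dy":0,"dz":0,"yaw":0},{"fingers":1,"dx":0,"dy":0,"dz":0,"yaw":0},{"fingers":1,"dx":0,"dy":0,"dz":0,"yaw":0},{"fingers":1,"dx":0,"dy":0,"dz":0,"yaw":0},{"fingers":1,"dx":0,"dy":0,"dz":0,"yaw":0},{"fingers":1,"dx":0,"dy":0,"dz":0,"yaw":0}]'
```

```text
clock: 24.45
position: [0.4671, -0.1306, 0.036]
orientation: [0.707, 0.707, 0.0, 0.0]
contact_force: [-0.8, 0.9, 5.5]
width: 0.0261
grip_force: 58.7
```

```bash
python3 -m inch '[{"fingers":1,"dx":0,"dy":0,"dz":-20,"yaw":0},{"fingers":1,"dx":0,"dy":0,"dz":-35,"yaw":0},{"fingers":1,"dx":0,"dy":0,"dz":-35,"yaw":0},{"fingers":1,"dx":0,"dy":0,"dz":-25,"yaw":0},{"fingers":1,"dx":14,"dy":11,"dz":0,"yaw":0},{"fingers":1,"dx":20,"dy":20,"dz":0,"yaw":0},{"fingers":1,"dx":20,"dy":22,"dz":0,"yaw":0},{"fingers":1,"dx":20,"dy":22,"dz":0,"yaw":0},{"fingers":1,"dx":20,"dy":22,"dz":0,"yaw":0},{"fingers":1,"dx":20,"dy":22,"dz":0,"yaw":0},{"fingers":1,"dx":12,"dy":22,"dz":0,"yaw":0},{"fingers":1,"dx":0,"dy":22,"dz":0,"yaw":0},{"fingers":1,"dx":0,"dy":20,"dz":0,"yaw":0},{"fingers":1,"dx":0,"dy":0,"dz":0,"yaw":0},{"fingers":1,"dx":0,"dy":0,"dz":25,"yaw":0},{"fingers":1,"dx":0,"dy":0,"dz":30,"yaw":0},{"fingers":1,"dx":0,"dy":0,"dz":25,"yaw":0},{"fingers":1,"dx":0,"dy":0,"dz":17,"yaw":0},{"fingers":1,"dx":0,"dy":0,"dz":0,"yaw":0},{"fingers":1,"dx":0,"dy":0,"dz":0,"yaw":0}]'
```

```text
clock: 26.45
position: [0.6497, -0.0042, 0.054]
orientation: [0.707, 0.708, 0.0, 0.0]
contact_force: [0.2, 0.2, -0.6]
width: 0.026
grip_force: 60.9
```

Down 11.5 mm, release, rise and back away to the left so that the cameras see the rack.

```bash
python3 -m inch '[{"fingers":1,"dx":0,"dy":0,"dz":6,"yaw":0},{"fingers":1,"dx":0,"dy":0,"dz":3.5,"yaw":0},{"fingers":1,"dx":0,"dy":0,"dz":2,"yaw":0},{"fingers":1,"dx":0,"dy":0,"dz":0,"yaw":0},{"fingers":0,"dx":0,"dy":0,"dz":0,"yaw":0},{"fingers":0,"dx":0,"dy":0,"dz":0,"yaw":0},{"fingers":0,"dx":0,"dy":0,"dz":0,"yaw":0},{"fingers":0,"dx":0,"dy":0,"dz":0,"yaw":0},{"fingers":0,"dx":0,"dy":0,"dz":0,"yaw":0},{"fingers":0,"dx":0,"dy":0,"dz":-25,"yaw":0},{"fingers":0,"dx":0,"dy":0,"dz":-40,"yaw":0},{"fingers":0,"dx":0,"dy":0,"dz":-40,"yaw":0},{"fingers":0,"dx":30,"dy":-10,"dz":-20,"yaw":0},{"fingers":0,"dx":40,"dy":-10,"dz":0,"yaw":0},{"fingers":0,"dx":40,"dy":-10,"dz":0,"yaw":0},{"fingers":0,"dx":40,"dy":-10,"dz":0,"yaw":0},{"fingers":0,"dx":40,"dy":-10,"dz":0,"yaw":0},{"fingers":0,"dx":30,"dy":-10,"dz":0,"yaw":0},{"fingers":0,"dx":0,"dy":0,"dz":0,"yaw":0},{"fingers":0,"dx":0,"dy":0,"dz":0,"yaw":0}]'
python3 - <<'E'
from h import *
np.set_printoptions(precision=3,suppress=True)
p=cam('top'); save(p,'t3.png'); s=cam('side'); save(s,'s3.png')
y=-.085; c,sn=np.cos(y),np.sin(y)
for t in('chuck_keyless','chuck_keyed','chuck_sds','chuck_hex'):
    for d in manip.silhouettes(p,t)[:2]:
        r,k=np.nonzero(d['mask']); q=pts(p,r,k); zt=np.percentile(q[:,2],97); m=q[q[:,2]>zt-.01].mean(0)-[.64,-.1183,0]
        print(t,d['score'],d['at'],'rack xy',c*m[0]+sn*m[1],-sn*m[0]+c*m[1],'ztop',zt)
E
```

```text
clock: 28.45
position: [0.5889, 0.2166, 0.1669]
orientation: [0.706, 0.708, 0.0, 0.0]
contact_force: [0.1, 0.1, -0.2]
width: 0.0852
grip_force: 0.0
chuck_keyless 0.83 [145.1, 400.3] rack xy -0.0052053441863446 -0.10797271297473375 ztop 0.1008595762930015
chuck_keyed 0.75 [138.6, 360.8] rack xy -0.004906347933933212 -0.035658197387097613 ztop 0.09297273796003258
chuck_sds 0.94 [141.6, 316.7] rack xy -0.004690437864546904 0.03886144789112288 ztop 0.10969229315025827
chuck_sds 0.68 [299.9, 354.9] rack xy -0.2780144133280312 -0.048794661273826895 ztop 0.08028003771412147
chuck_hex 0.76 [137.0, 275.5] rack xy -0.006058485164126668 0.11430593486164853 ztop 0.07769397802499733
chuck_hex 0.6 [248.6, 282.0] rack xy -0.19151045051223847 0.0787895153408697 ztop 0.020425364884325788
```

View pics/t3.png

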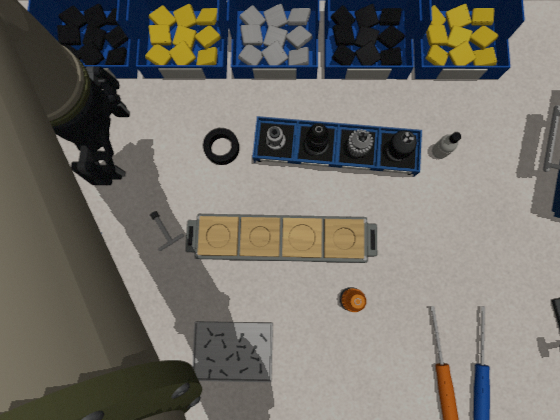

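View pics/s3.png

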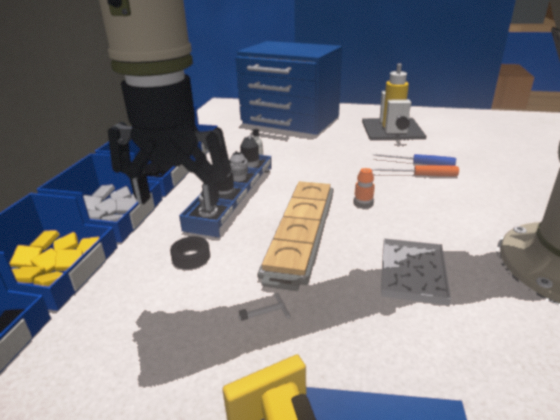

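The top view shows hex, sds, keyed and keyless standing in the bays from left to right (columns 275, 317, 360, 402). All are upright, within 7 mm of their bay centres and at the right heights. The side view agrees, and the gripper is clear.

```bash
python3 -c "
from bench import manip
print(manip.close_job())"
```

```text
the job is handed in; nothing more can be done
None
```

All four chucks stand upright in the rack in reverse order (hex, sds, keyed, keyless from left to right), and the job was handed in at about 29 s of the allowed 91 s; the hand-in returned no verdict.

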